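Put the staining jars back on their own drip trays

ROBOT

A 6-joint arm with a two-finger parallel gripper is mounted at the origin on the work surface. World frame = base frame: x ahead of the robot, y to its left, z up, the work surface at z = 0. Lengths are in m, angles in rad, forces in N, time in s.
With the tool pointing down it reaches from about 0.35 to 1 m from the base axis. Payload 7.1 kg.
Tool frame: the origin (TCP) lies midway between the tips of the shut fingers; the grasp point (between the pads) lies grip_point_offset behind it (grip_point_offset is the distance from the TCP to the grasp point, in m); z points along the fingers, x is the direction in which the jaws open and shut, and the axes are right-handed (so a half turn about z gives the same grasp; the last joint's range is limited). The gripper opens to 85 mm and grips with 20 to 120 N. Pads are 22 mm wide; open, the fingers measure 114 mm over their backs; the gripper's body (76 mm by 85 mm) begins 54 mm behind the grasp point. The pads swing forward as they close: fully open they stand 13 mm farther back than shut.
Start: joints at [-1.162, 0.423, 1.63, -0, 1.089, -0.019], TCP at [0.259, -0.569, 0.231] pointing down, gripper open.
Joint ranges: [-3, 3], [-0.9, 2.11], [0.09, 2.58], [-1.31, 4.45], [0.11, 2.69], [-2.54, 2.54]. Speed limits (rad/s): [2.39, 2.39, 3.01, 3.14, 3.14, 3.14].

INTERFACE

Orientations are given as a rotation vector (axis times angle).
In Python, from rig import observe, camera, finish_job, grip_point_offset gives the robot as it stands.
- The arm moves only by the tool step_arm, never from a script. Its arguments are lists of equal length, an entry for each row: "travel": the shift along the tool's x, y, z in m, a list of three; "dr": the turn, a rotation vector about the tool's x, y, z in rad, a list of three; "fingers": the opening, from 0 (shut) to 1 (fully open). In form: {"travel": [[dx, dy, dz], ...], "dr": [[ax, ay, az], ...], "fingers": [fingers, ...]}. A call has 1 to 5 rows; each row is the pose to reach, as a shift and turn from the pose commanded when the call began, along the tool's axes at that moment; what a row does not reach only later rows make up. A row lasts 1/12 s, in which the tool goes at most 41.7 mm and 7.16 degrees, less where a joint would pass 70% of its speed; a pose out of reach is approached as far as the arm can. A call with a gripper value outside its range is refused whole. The fingers move at their own pace and stop on an object; "force" is the grip in N (left out, the last holds). Time passes only in rows, so rows that repeat a pose let the fingers close. It gives the time, the measured TCP pose, the force and the opening at its end, in the units of the state.
- observe(): the state, without advancing time (a new reading comes with each control period).
- camera(name): name is "side" or "top" or "wrist"; returns a dict with "img" (384x512x3 uint8, blue, green, red), "z_map" (384x512 float32, m along the optical axis (not along the pixel's ray), 0 where there is no reading), "fx", "fy", "cx", "cy" (pixels), "position" and "orientation" of the camera in the world. Camera axes: x right, y down, z forward; pixel columns grow to the right and rows downward; lengths in m; the calibration is good to about 2 mm. A picture is of the moment at which its call begins.
- finish_job(): hands the job in, once; it reports no verdict.
The state is a dict: "time": time; "joint_positions": joint angles; "dq": joint speeds; "effort": joint torques, N m; "tool_pos": TCP position; "ee_rot": TCP orientation; "contact_force": force on the tool from outside, world axes, zero at the start; "moment": the same for the moment, N m; "opening": opening from 0.0 (shut) to 1.0 (fully open).
Only numpy, scipy, OpenCV 4.12 (cv2) and the standard library are available. Lean on these libraries where they do the work, as an engineer would, in place of code of your own. Each camera call takes 0.05 s, during which the arm holds its last target.

TASK

The three lidded staining jars are standing on each other's drip trays: move them so that the round jar stands in the middle of the round tray, the square jar in the middle of the square tray, and the oblong jar in the middle of the oblong tray with its long side along the tray's long side. The bare rubber mat is free for parking a jar on the way. Keep the jars upright, set them down gently instead of dropping them, and do not shift the tube block, the petri dish or the specimen cup.

Things in the scene. Friction and masses are not known exactly. Their poses are not given: they have to be found in the camera images.
- jar_round: Round amber glass jar with a flat black lid of the same width: upright cylinder, 54 mm diameter, 80 mm tall overall (glass to 60 mm, lid above). 0.15 to 0.31 kg. Origin: centre of its underside, z up. At the start it stands in the oblong tray, on the tray's floor. Can be gripped across its diameter from above, anywhere on the straight side.
- jar_square: Square amber glass jar, 46 x 46 mm, straight sides 72 mm tall, with a round black screw cap (40 mm diameter, 18 mm tall) on top, 90 mm in all. 0.15 to 0.31 kg. Origin: centre of its underside; x and y are square to its flat sides, z up. At the start it stands in the round tray, turned any way. Can be gripped across two flat sides that face away from each other from above.
- jar_oblong: Oblong amber glass staining jar, 62 mm long (its x) by 40 mm wide (its y), straight sides; glass to 66 mm, flush flat black lid to 74 mm, with a small knob (16 mm diameter) on top to 84 mm. 0.15 to 0.31 kg. Origin: centre of its underside, z up. At the start it stands in the square tray. Can be gripped from above across its 40 mm width.
- tray_round: Round shallow steel drip tray, fixed to the bench, 86 mm outer diameter: floor 3 mm thick, a 3 mm thick lip all round, its top 7 mm above the bench, recess 80 mm across. Origin: centre of its underside, at bench height, z up. Home of the round jar.
- tray_square: Square shallow steel drip tray, fixed to the bench, 82 x 82 mm outside: floor 3 mm thick, a 3 mm thick lip all round, its top 7 mm above the bench, recess 76 x 76 mm. Origin: centre of its underside, at bench height; x and y along its sides, z up. Home of the square jar.
- tray_oblong: Oblong shallow steel drip tray, fixed to the bench, 110 mm long (its x) by 64 mm wide (its y) outside: floor 3 mm thick, a 3 mm thick lip all round, its top 7 mm above the bench, recess 104 x 58 mm. Origin: centre of its underside, at bench height, z up. Home of the oblong jar.
- mat: Bare flat black rubber mat, fixed to the bench, 90 x 90 mm, 3 mm thick, no lip, empty at the start: the free spot. Origin: centre of its underside, at bench height; x and y along its sides.
- tube_block: Bystander, loose: black block 45 x 75 x 30 mm (x, y, z) holding three capped tubes in a row along y, 86 mm tall overall. Origin: centre of its underside. Leave it where it is.
- petri_dish: Bystander, loose: closed clear petri dish with a red filling, 64 mm diameter, 16 mm tall. Origin: centre of its underside. Leave it where it is.
- cup: Bystander, loose: white specimen cup with a yellow screw lid, 62 mm diameter at the lid, 60 mm tall. Origin: centre of its underside. Leave it where it is.
There are look-alikes about, which are no part of the job. What is shaped like the jar_square but purple or turquoise is not meant.

How it is judged:
At the end, for the whole second after the job is handed in: Each jar stands upright (within 0.08 rad) on the floor of the tray of its own shape (underside less than 6 mm above the bench), within 12 mm of the tray's middle, the oblong jar's long side within 0.3 rad of the tray's long side (either way round), all released and at rest (horizontal distance between jar_round and tray_round below 0.012 m and z of jar_round in the frame of tray_round below 0.006 m and angle between each of jar_round, jar_square, jar_oblong's own z axis and vertical below 0.08 rad and linear speed of each of jar_round, jar_square, jar_oblong below 0.02 m/s and angular speed of each of jar_round, jar_square, jar_oblong below 0.15 rad/s and contact force between each of jar_round, jar_square, jar_oblong and the fingers below 0.1 N and horizontal distance between jar_square and tray_square below 0.012 m and z of jar_square in the frame of tray_square below 0.006 m and horizontal distance between jar_oblong and tray_oblong below 0.012 m and z of jar_oblong in the frame of tray_oblong below 0.006 m and angle between the x axis of jar_oblong and the x axis of tray_oblong, either way round below 0.3 rad); the robot touches nothing.
It fails at once if a jar is tipped by more than 0.5 rad (angle between any of jar_round, jar_square, jar_oblong's own z axis and vertical above 0.5 rad).
It fails at once if a jar is dropped (moves faster than 0.6 m/s while the fingers do not hold it: a fall of about 18 mm) ((linear speed of jar_round above 0.6 m/s and contact force between jar_round and the fingers below 0.1 N) or (linear speed of jar_square above 0.6 m/s and contact force between jar_square and the fingers below 0.1 N) or (linear speed of jar_oblong above 0.6 m/s and contact force between jar_oblong and the fingers below 0.1 N)).
It fails at once if the tube block, petri dish or specimen cup is shifted by more than 25 mm (distance of any of tube_block, petri_dish, cup from where it was at the start of the episode above 0.025 m).
It also fails if it takes over 128 s, if anything falls off the work surface, if the arm or the gripper's body presses on something with over 40 N, if the wrist force passes 120 N, or if a joint passes its speed limit or range.

## Working session

There is one attempt and no reset: what is moved stays moved. The work goes in short steps, Python scripts to look and compute and a tool call to move; the robot and the scene stay as the last step left them, time stands still between calls to the robot, and variables do not carry over. Pictures are saved under pics/ and viewed, and the job is handed in when it is done.

Besides the shell and the picture viewer there is one more tool, called after "Call:" by a JSON object that holds its "name" and its "arguments". step_arm: Moves the arm, as the interface text tells. Its arguments: {"type":"object","properties":{"travel":{"type":"array","items":{"type":"array","items":{"type":"number"}}},"dr":{"type":"array","items":{"type":"array","items":{"type":"number"}}},"fingers":{"type":"array","items":{"type":"number"}},"force":{"type":"number"}},"required":["travel","dr","fingers"]}

```bash
mkdir -p pics; ls
python3 - <<'E'
from rig import *
import cv2
print(observe()); print(grip_point_offset)
for n in ["top","side","wrist"]:
    c=camera(n); cv2.imwrite(f"pics/{n}0.png",c["img"])
    print(n,{k:c[k] for k in c if k not in("img","z_map")}, c["z_map"].min(), c["z_map"].max())
E
```

```text
pics
{'time': 0.0, 'joint_positions': array([-1.16200891e+00,  4.23866994e-01,  1.63064500e+00,  1.20515720e-05,
        1.08857326e+00, -1.90211145e-02]), 'dq': array([0.00069545, 0.00167365, 0.00188287, 0.00072093, 0.00048126,
       0.00011472]), 'effort': array([-4.65391313e-04, -5.57374978e+01, -2.81738663e+01, -1.29596406e-04,
        7.43493059e-03, -3.77744172e-06]), 'tool_pos': array([ 0.25910878, -0.56819534,  0.23054702]), 'ee_rot': array([-2.64166264e+00,  1.69880617e+00,  1.93768687e-03]), 'contact_force': array([ 0.49730101,  0.60845099, -0.15895058]), 'moment': array([0.01602603, 0.01835044, 0.03224782]), 'opening': 1.0015978134956356}
0.0187
top {'fx': 402.7730374383347, 'fy': 402.7730374383347, 'cx': 251.13630219468902, 'cy': 191.73588063614065, 'position': array([0.41041475, 0.01345528, 0.84421108]), 'orientation': array([-2.11358379,  2.13802193, -0.19902444])} 0.0 1.793001
side {'fx': 375.58399584430737, 'fy': 375.58399584430737, 'cx': 253.60055380257302, 'cy': 191.42479458211668, 'position': array([ 0.36443039, -0.59794413,  0.60665766]), 'orientation': array([-2.27018536,  0.36242871, -0.1678314 ])} 0.0 3.3146741
wrist {'fx': 322.8939840025116, 'fy': 322.8939840025116, 'cx': 258.5356968687952, 'cy': 192.58495981478606, 'position': array([ 0.32292848, -0.53922202,  0.37320292]), 'orientation': array([ 2.43618671, -1.5663746 , -0.22497789])} 0.0 0.47171947
```

View pics/top0.png

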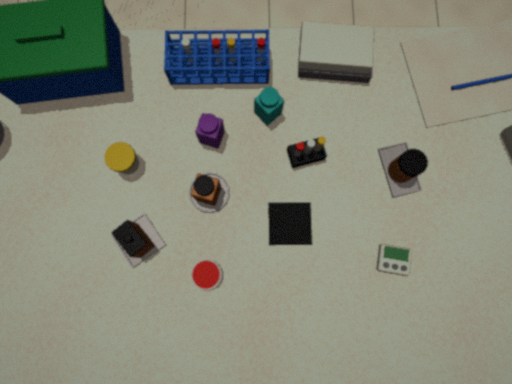

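View pics/side0.png

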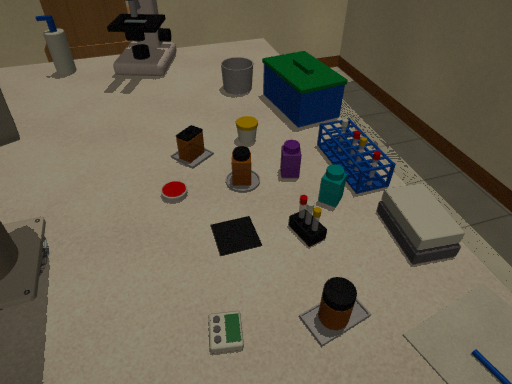

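View pics/wrist0.png

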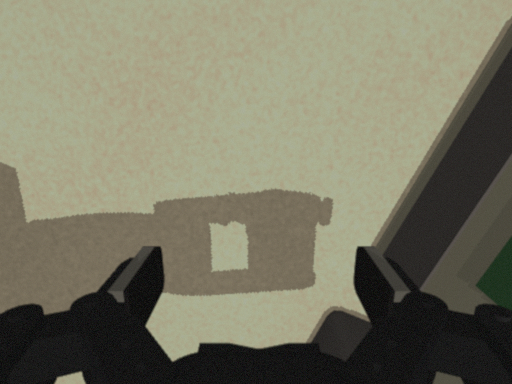

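```bash
cat > h.py <<'E'
from rig import *
import cv2, numpy as np
from scipy.spatial.transform import Rotation as R
def cam(n):
    c=camera(n); c["R"]=R.from_rotvec(c["orientation"]).as_matrix(); return c
def ray(c,uv,z):
    uv=np.atleast_2d(np.asarray(uv,float))
    d=np.c_[(uv[:,0]-c["cx"])/c["fx"],(uv[:,1]-c["cy"])/c["fy"],np.ones(len(uv))]@c["R"].T
    t=(z-c["position"][2])/d[:,2]; return c["position"]+d*t[:,None]
def cloud(c):
    v,u=np.mgrid[:384,:512]; Z=c["z_map"]
    P=np.stack([(u-c["cx"])/c["fx"]*Z,(v-c["cy"])/c["fy"]*Z,Z],-1)@c["R"].T+c["position"]
    P[Z==0]=np.nan; return P
def proj(c,p):
    q=(np.atleast_2d(p)-c["position"])@c["R"]; return np.c_[q[:,0]/q[:,2]*c["fx"]+c["cx"],q[:,1]/q[:,2]*c["fy"]+c["cy"]]
def crop(c,x,y,w,h,s,name):
    cv2.imwrite("pics/"+name,cv2.resize(c["img"][y:y+h,x:x+w],None,fx=s,fy=s,interpolation=cv2.INTER_CUBIC))
E
python3 - <<'E'
from h import *
c=cam("top"); P=cloud(c)
for uv in [(290,223),(260,300),(411,160),(205,183),(132,233),(120,155),(205,274),(305,148),(210,120),(60,50),(395,185),(218,207)]:
    print(uv,P[uv[1],uv[0]].round(4),ray(c,uv,0).round(3))
crop(c,90,120,150,110+60,4,"t1.png"); crop(c,260,120,180,140,4,"t2.png")
s=cam("side"); Q=cloud(s)
for uv in [(338,290),(241,155),(236,236)]: print(uv,Q[uv[1],uv[0]].round(4))
E
```

```text
(290, 223) [ 0.4999 -0.0702  0.0012] [[ 0.5  -0.07  0.  ]]
(260, 300) [ 0.344  -0.0049 -0.001 ] [[ 0.344 -0.005 -0.   ]]
(411, 160) [ 0.6116 -0.3016  0.0839] [[ 0.634 -0.336  0.   ]]
(205, 183) [0.5686 0.0986 0.0923] [[0.588 0.109 0.   ]]
(132, 233) [0.4763 0.2381 0.0771] [[0.483 0.261 0.   ]]
(120, 155) [0.6352 0.2743 0.0589] [[0.652 0.294 0.   ]]
(205, 274) [0.3973 0.1056 0.0156] [[0.397 0.107 0.   ]]
(305, 148) [ 0.651  -0.1019  0.0412] [[ 0.663 -0.108  0.   ]]
(210, 120) [0.6964 0.0904 0.0881] [[0.73  0.099 0.   ]]
(60, 50) [0.8301 0.3802 0.1228] [[0.902 0.443 0.   ]]
(395, 185) [ 0.5785 -0.2965  0.0025] [[ 0.579 -0.297  0.   ]]
(218, 207) [0.5354 0.0809 0.0022] [[0.536 0.081 0.   ]]
(338, 290) [ 0.6054 -0.3081  0.0853]
(241, 155) [0.5594 0.0825 0.0955]
(236, 236) [ 0.4992 -0.0741  0.0038]
```

View pics/t1.png

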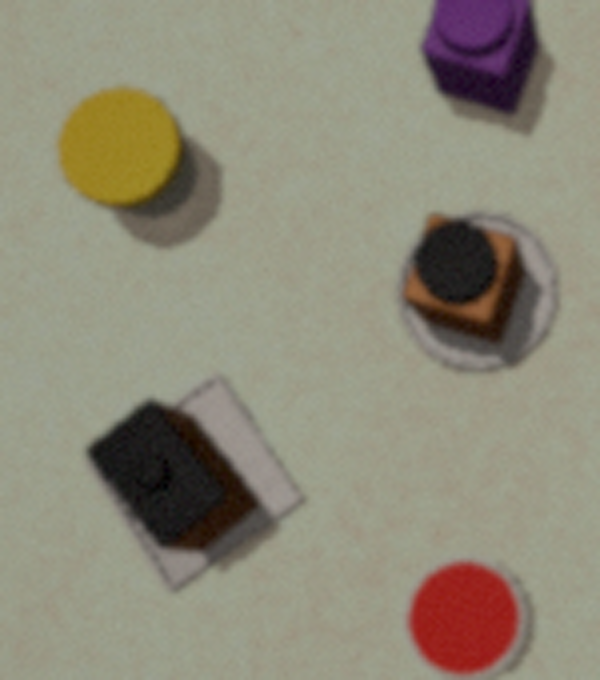

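View pics/t2.png

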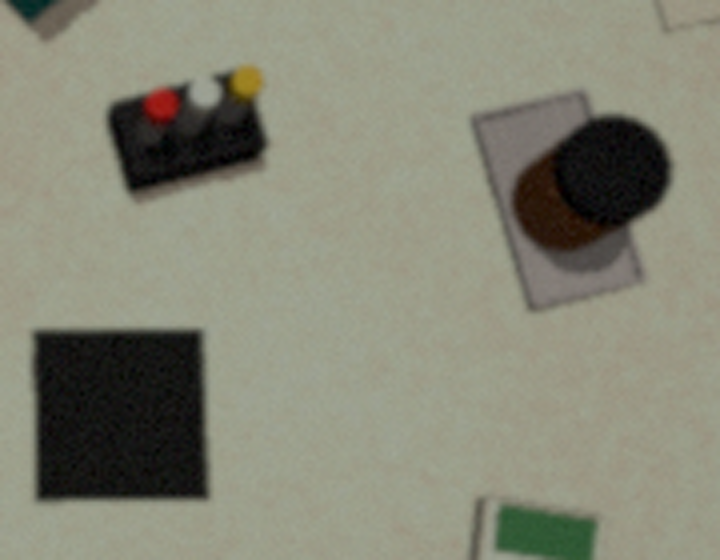

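```bash
cat > m.py <<'E'
from h import *
c=cam("top"); P=cloud(c); hsv=cv2.cvtColor(cv2.GaussianBlur(c["img"],(3,3),0),cv2.COLOR_BGR2HSV)
def crp(x,y,pts): return (np.array(pts,float)+.5)/4-.5+[x,y]
def sh(n,uv,z):
    p=ray(c,uv,z)[:,:2]; L=np.linalg.norm(np.roll(p,-1,0)-p,axis=1)
    print(n,p.mean(0).round(4),"sides",L.round(4)); return p
p=sh("sqtray",crp(90,120,[(175,590),(304,500),(220,376)]),.007); print(" ctr",((p[0]+p[2])/2).round(4),"yaws",[np.degrees(np.arctan2(*(p[i+1]-p[i])[::-1])).round(1) for i in(0,1)])
p=sh("obtray",crp(260,120,[(472,117),(584,92),(642,280),(532,310)]),.007); e=p[2]-p[1]+p[3]-p[0]; print(" long yaw",np.degrees(np.arctan2(e[1],e[0])))
sh("mat",crp(260,120,[(35,332),(202,331),(208,497),(38,498)]),.003)
p=sh("roundtray",crp(90,120,[(400,291),(558,291),(479,213),(479,370)]),.007); print(np.linalg.norm(p[0]-p[1]),np.linalg.norm(p[2]-p[3]))
V=hsv[...,2]
def blob(n,x0,y0,x1,y1,zmin,zpl):
    m=np.zeros(V.shape,np.uint8); s=np.s_[y0:y1,x0:x1]
    m[s]=((P[s][...,2]>zmin)&(V[s]<70))*255
    k=max(cv2.findContours(m,cv2.RETR_EXTERNAL,cv2.CHAIN_APPROX_NONE)[0],key=cv2.contourArea)
    w=ray(c,k[:,0],zpl)[:,:2]; r=cv2.minAreaRect((w*1000).astype(np.float32)); cc=cv2.minEnclosingCircle((w*1000).astype(np.float32)); M=cv2.moments((w*1000).astype(np.float32)); 
    print(n,"rect",np.round(r[0],1),np.round(r[1],1),round(r[2],1),"circ",np.round(cc[0],1),round(cc[1],1),"mom",round(M["m10"]/M["m00"],1),round(M["m01"]/M["m00"],1))
blob("round",385,140,435,185,.072,.083)
blob("cap",190,165,225,195,.083,.093)
blob("oblong",105,210,160,265,.066,.077)
# square glass: all raised points
m=np.zeros(V.shape,bool); m[165:210,185:230]=True
q=P[m&(P[...,2]>.065)][:,:2]
r=cv2.minAreaRect((q*1000).astype(np.float32)); print("sq raised",np.round(r[0],1),np.round(r[1],1),r[2])
p=sh("sqglass top",crp(90,120,[(432,216),(518,237),(492,322),(405,297)]),.075)
print(np.degrees(np.arctan2(p[1]-p[0],0*p[0]+1))[:0],[np.degrees(np.arctan2(*(p[(i+1)%4]-p[i])[::-1])).round(1) for i in range(4)])
for n,b,z in [("cup",(100,140,140,175),.05),("petri",(188,258,224,292),.009)]:
    s=np.s_[b[1]:b[3],b[0]:b[2]]; q=P[s][P[s][...,2]>z]; print(n,q.mean(0).round(3))
for n,b,z in [("tubes",(285,134,330,170),.02),("purple",(192,108,228,150),.05),("turq",(250,82,290,126),.05)]:
    s=np.s_[b[1]:b[3],b[0]:b[2]]; q=P[s][P[s][...,2]>z]; print(n,q.min(0).round(3),q.max(0).round(3))
E
python3 m.py
```

```text
sqtray [0.4642 0.2251] sides [0.0787 0.0794 0.1114]
 ctr [0.4676 0.2434] yaws [np.float64(-55.2), np.float64(35.1)]
obtray [ 0.6117 -0.3059] sides [0.063  0.1062 0.0615 0.1087]
 long yaw -167.4830430435856
mat [ 0.4996 -0.0697] sides [0.0883 0.0872 0.0882 0.0871]
roundtray [0.5662 0.0989] sides [0.0835 0.06   0.0844 0.0598]
0.08347413865009272 0.08437438022057628
round rect [ 608.  -304.6] [50.  53.9] 42.9 circ [ 607.3 -305.5] 27.4 mom 608.0 -305.3
cap rect [565.5 101.4] [37.1 36.2] 0.3 circ [564.5 100.1] 19.8 mom 564.6 101.0
oblong rect [466.8 242.3] [62.1 41. ] 39.4 circ [467.4 241.9] 35.1 mom 466.9 242.4
sq raised [565.8 100.7] [45.7 46.4] 72.68649291992188
sqglass top [0.5651 0.1004] sides [0.0436 0.0437 0.0442 0.0421]
[] [np.float64(-104.6), np.float64(163.5), np.float64(73.2), np.float64(-17.4)]
cup [0.633 0.274 0.059]
petri [0.398 0.104 0.016]
tubes [ 0.619 -0.15   0.021] [ 0.677 -0.068  0.089]
purple [0.664 0.067 0.05 ] [0.719 0.122 0.093]
turq [ 0.715 -0.059  0.05 ] [0.775 0.003 0.093]
```

```bash
cat > plan.py <<'E'
# usage: plan.py x y z yawdeg  -> travel & dr in the tool frame from the measured pose
from h import *
import sys
x,y,z,w=map(float,sys.argv[1:5]); o=observe()
Rc=R.from_rotvec(o["ee_rot"]).as_matrix(); a=np.radians(w)
Rt=np.array([[np.cos(a),np.sin(a),0],[np.sin(a),-np.cos(a),0],[0,0,-1]])
t=Rc.T@(np.array([x,y,z])-o["tool_pos"]); d=R.from_matrix(Rc.T@Rt).as_rotvec()
print("t",round(o["time"],2),"pos",o["tool_pos"].round(4),"yaw",np.degrees(np.arctan2(Rc[1,0],Rc[0,0])).round(1),"q6",o["joint_positions"][5].round(2),"open",round(o["opening"],3))
print("travel",t.round(4).tolist(),"dr",d.round(4).tolist(),"rows",max(np.linalg.norm(t)/.0417,np.degrees(np.linalg.norm(d))/7.16).round(1))
E
python3 plan.py .608 -.305 .2 -65.5
```

```text
t 0.3 pos [ 0.2592 -0.5685  0.231 ] yaw -65.5 q6 -0.02 open 0.998
travel [-0.095, -0.4266, 0.0311] dr [-0.0, 0.0005, 0.0002] rows 10.5
```

Call:
{"name": "step_arm", "arguments": {"travel": [[-0.045,-0.2,0.015],[-0.045,-0.2,0.015],[-0.045,-0.2,0.015],[-0.045,-0.2,0.015],[-0.045,-0.2,0.015]], "dr": [[0,0,0],[0,0,0],[0,0,0],[0,0,0],[0,0,0]], "fingers": [1,1,1,1,1], "force": 40}}

```text
time: 0.72
tool_pos: [0.424, -0.4433, 0.2162]
ee_rot: [-2.642, 1.7, -0.0]
contact_force: [0.6, -0.5, -0.3]
opening: 1.002
```

```bash
python3 plan.py .608 -.305 .2 -65.5
```

```text
t 0.72 pos [ 0.424  -0.4433  0.2162] yaw -65.5 q6 0.32 open 1.002
travel [-0.0496, -0.2248, 0.0163] dr [-0.0002, -0.0001, -0.0001] rows 5.5
```

Call:
{"name": "step_arm", "arguments": {"travel": [[-0.045,-0.2,0.016],[-0.045,-0.2,0.016],[-0.045,-0.2,0.016],[-0.045,-0.2,0.016],[-0.045,-0.2,0.016]], "dr": [[0,0,0],[0,0,0],[0,0,0],[0,0,0],[0,0,0]], "fingers": [1,1,1,1,1]}}

```text
time: 1.13
tool_pos: [0.5876, -0.3191, 0.2002]
ee_rot: [-2.643, 1.699, -0.0]
contact_force: [0.5, 0.6, 0.6]
opening: 0.999
```

```bash
python3 plan.py .608 -.305 .03 -65.5
python3 - <<'E'
from h import *
c=cam("wrist"); cv2.imwrite("pics/w1.png",c["img"])
c=cam("side"); crop(c,200,150,250,220,3,"s1.png")
E
```

```text
t 1.13 pos [ 0.5876 -0.3191  0.2002] yaw -65.5 q6 0.63 open 0.999
travel [-0.0043, -0.0244, 0.1702] dr [-0.0001, -0.0, 0.0005] rows 4.1
```

View pics/w1.png

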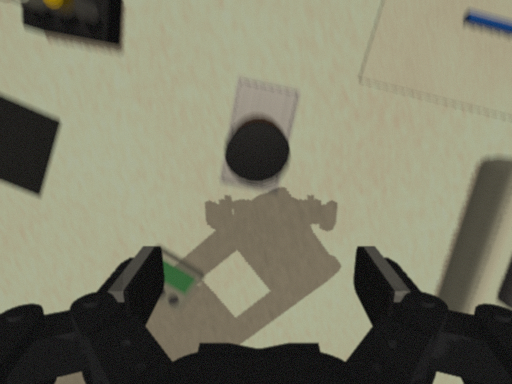

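The wrist view shows the round lid at about (257,150), centred between the fingers, in the oblong tray. I'll check its position by casting a ray.

```bash
python3 - <<'E'
from h import *
c=cam("wrist"); k=max(cv2.findContours(((cv2.GaussianBlur(c["img"],(3,3),0).max(2)<60)&(np.mgrid[:384,:512][1]>210)&(np.mgrid[:384,:512][1]<310)&(np.mgrid[:384,:512][0]<200)).astype(np.uint8),0,1)[0],key=cv2.contourArea)
w=ray(c,k[:,0],.083)[:,:2]*1000; print(cv2.minEnclosingCircle(w.astype(np.float32)))
E
python3 plan.py .608 -.305 .12 -65.5
```

```text
((610.2647094726562, -308.17047119140625), 27.295509338378906)
t 1.28 pos [ 0.5878 -0.3186  0.1997] yaw -65.2 q6 0.62 open 1.003
travel [-0.0038, -0.024, 0.0797] dr [0.0001, 0.0003, 0.0044] rows 2.0
```

Call:
{"name": "step_arm", "arguments": {"travel": [[-0.002,-0.024,0.0],[-0.002,-0.024,0.04],[-0.002,-0.024,0.08],[-0.002,-0.024,0.11],[-0.002,-0.024,0.135]], "dr": [[0,0,0],[0,0,0],[0,0,0],[0,0,0],[0,0,0]], "fingers": [1,1,1,1,1]}}

```text
time: 1.7
tool_pos: [0.6048, -0.3094, 0.0627]
ee_rot: [2.641, -1.7, -0.004]
contact_force: [-0.2, -0.3, -0.2]
opening: 1.002
```

```bash
python3 plan.py .609 -.307 .03 -65.5
```

```text
t 1.7 pos [ 0.6048 -0.3094  0.0627] yaw -65.5 q6 0.65 open 1.002
travel [-0.0003, -0.0049, 0.0327] dr [0.002, 0.0021, -0.0008] rows 0.8
```

Call:
{"name": "step_arm", "arguments": {"travel": [[0,-0.004,0.0],[0,-0.004,0.015],[0,-0.004,0.033],[0,-0.004,0.033],[0,-0.004,0.033]], "dr": [[0,0,0],[0,0,0],[0,0,0],[0,0,0],[0,0,0]], "fingers": [1,1,1,1,1]}}

```text
time: 2.12
tool_pos: [0.6106, -0.3079, 0.033]
ee_rot: [2.642, -1.7, 0.0]
contact_force: [0.8, -0.7, -0.0]
opening: 1.002
```

```bash
python3 plan.py .609 -.307 .03 -65.5
```

```text
t 2.12 pos [ 0.6106 -0.3079  0.033 ] yaw -65.5 q6 0.66 open 1.002
travel [-0.0015, 0.0011, 0.003] dr [-0.0001, -0.0003, -0.0002] rows 0.1
```

Call:
{"name": "step_arm", "arguments": {"travel": [[-0.001,0.001,0],[-0.001,0.001,0],[-0.001,0.001,0],[-0.001,0.001,0],[-0.001,0.001,0]], "dr": [[0,0,0],[0,0,0],[0,0,0],[0,0,0],[0,0,0]], "fingers": [0.8,0.7,0.6,0.5,0.4], "force": 40}}

```text
time: 2.53
tool_pos: [0.6102, -0.3075, 0.0342]
ee_rot: [-2.642, 1.699, -0.004]
contact_force: [-1.4, -0.1, 7.4]
opening: 0.625
```

Call:
{"name": "step_arm", "arguments": {"travel": [[0,0,0],[0,0,0],[0,0,0],[0,0,0],[0,0,0]], "dr": [[0,0,0],[0,0,0],[0,0,0],[0,0,0],[0,0,0]], "fingers": [0.2,0,0,0,0]}}

```text
time: 2.95
tool_pos: [0.6101, -0.3075, 0.0342]
ee_rot: [-2.642, 1.699, -0.004]
contact_force: [-0.7, -0.3, 7.2]
opening: 0.625
```

Call:
{"name": "step_arm", "arguments": {"travel": [[0,0,-0.005],[0,0,-0.015],[0,0,-0.03],[0,0,-0.05],[0,0,-0.06]], "dr": [[0,0,0],[0,0,0],[0,0,0],[0,0,0],[0,0,0]], "fingers": [0,0,0,0,0], "force": 50}}

```text
time: 3.37
tool_pos: [0.6104, -0.3074, 0.0956]
ee_rot: [-2.642, 1.699, -0.005]
contact_force: [0.7, -0.1, -2.3]
opening: 0.623
```

```bash
python3 plan.py .5 -.07 .09 -65.5
```

```text
t 3.37 pos [ 0.6104 -0.3074  0.0956] yaw -65.5 q6 0.66 open 0.623
travel [-0.2618, 0.0019, 0.0049] dr [-0.002, -0.0025, 0.0002] rows 6.3
```

Call:
{"name": "step_arm", "arguments": {"travel": [[-0.015,0,0],[-0.042,0,0],[-0.075,0,0],[-0.108,0.001,0],[-0.14,0.001,0]], "dr": [[0,0,0],[0,0,0],[0,0,0],[0,0,0],[0,0,0]], "fingers": [0,0,0,0,0]}}

```text
time: 3.78
tool_pos: [0.5495, -0.1789, 0.0932]
ee_rot: [-2.642, 1.7, -0.001]
contact_force: [0.5, -0.1, -2.0]
opening: 0.618
```

Call:
{"name": "step_arm", "arguments": {"travel": [[-0.032,0,0],[-0.062,0,0],[-0.09,0.001,0],[-0.11,0.001,0],[-0.12,0.001,0]], "dr": [[0,0,0],[0,0,0],[0,0,0],[0,0,0],[0,0,0]], "fingers": [0,0,0,0,0]}}

```text
time: 4.2
tool_pos: [0.4983, -0.0692, 0.093]
ee_rot: [-2.644, 1.697, 0.001]
contact_force: [-0.3, -0.2, -3.2]
opening: 0.621
```

Call:
{"name": "step_arm", "arguments": {"travel": [[0,0,0.01],[0,0,0.025],[0,0,0.04],[0,0,0.05],[0,0,0.053]], "dr": [[0,0,0],[0,0,0],[0,0,0],[0,0,0],[0,0,0]], "fingers": [0,0,0,0,0]}}

```text
time: 4.62
tool_pos: [0.4993, -0.0718, 0.0377]
ee_rot: [2.641, -1.7, -0.002]
contact_force: [-0.2, -0.0, -2.0]
opening: 0.62
```

```bash
python3 plan.py .5 -.07 .034 -65.5;python3 - <<'E'
from h import *
c=cam("side"); crop(c,130,150,200,150,4,"s2.png")
E
```

```text
t 4.62 pos [ 0.4993 -0.0718  0.0377] yaw -65.5 q6 0.98 open 0.62
travel [-0.0014, -0.0014, 0.0037] dr [0.0014, 0.0008, -0.0005] rows 0.1
```

View pics/s2.png

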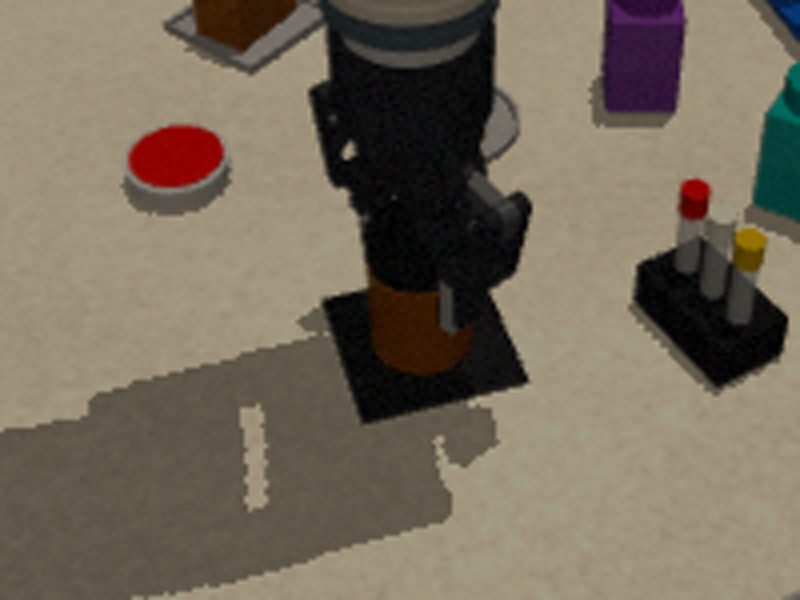

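The jar is upright just over the mat, with its foot near (420,365) in the crop. I'll lower it until it makes contact.

Call:
{"name": "step_arm", "arguments": {"travel": [[0,0,0.001],[0,0,0.002],[0,0,0.003],[0,0,0.004],[0,0,0.004]], "dr": [[0,0,0],[0,0,0],[0,0,0],[0,0,0],[0,0,0]], "fingers": [0,0,0,0,0]}}

```text
time: 5.08
tool_pos: [0.4998, -0.0712, 0.0356]
ee_rot: [-2.642, 1.699, -0.001]
contact_force: [0.1, 0.0, -2.9]
opening: 0.619
```

Call:
{"name": "step_arm", "arguments": {"travel": [[0,0,0.001],[0,0,0.002],[0,0,0.002],[0,0,0.002],[0,0,0.002]], "dr": [[0,0,0],[0,0,0],[0,0,0],[0,0,0],[0,0,0]], "fingers": [0,0,0,0,0]}}

```text
time: 5.5
tool_pos: [0.4998, -0.0712, 0.0342]
ee_rot: [-2.642, 1.699, -0.001]
contact_force: [-1.8, -0.4, 7.5]
opening: 0.619
```

Call:
{"name": "step_arm", "arguments": {"travel": [[0,0,-0.001],[0,0,-0.001],[0,0,-0.001],[0,0,-0.001],[0,0,-0.001]], "dr": [[0,0,0],[0,0,0],[0,0,0],[0,0,0],[0,0,0]], "fingers": [0.65,0.72,0.85,1,1]}}

```text
time: 5.92
tool_pos: [0.4996, -0.0711, 0.0343]
ee_rot: [2.642, -1.699, -0.0]
contact_force: [-0.8, 0.5, -0.7]
opening: 0.999
```

Call:
{"name": "step_arm", "arguments": {"travel": [[0,0,-0.01],[0,0,-0.04],[0,0,-0.08],[0,0,-0.12],[0,0,-0.16]], "dr": [[0,0,0],[0,0,0],[0,0,0],[0,0,0],[0,0,0]], "fingers": [1,1,1,1,1]}}

```text
time: 6.33
tool_pos: [0.4989, -0.071, 0.1965]
ee_rot: [2.642, -1.699, -0.001]
contact_force: [0.5, -0.0, 0.1]
opening: 0.998
```

```bash
python3 plan.py .467 .242 .19 -50;python3 plan.py .467 .242 .19 130;python3 - <<'E'
from h import *
c=cam("side"); cv2.imwrite("pics/s3.png",c["img"]); c=cam("top"); cv2.imwrite("pics/t3.png",c["img"])
E
```

```text
t 6.33 pos [ 0.4989 -0.071   0.1965] yaw -65.5 q6 0.98 open 0.998
travel [-0.298, -0.1009, 0.0065] dr [0.0006, 0.0005, -0.2703] rows 7.5
t 6.33 pos [ 0.4989 -0.071   0.1965] yaw -65.5 q6 0.98 open 0.998
travel [-0.298, -0.1009, 0.0065] dr [0.0008, -0.0008, 2.8713] rows 23.0
```

View pics/s3.png

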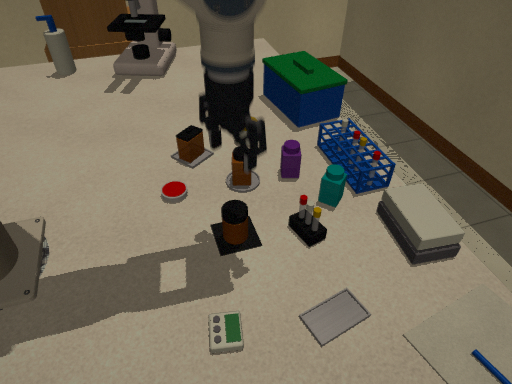

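Call:
{"name": "step_arm", "arguments": {"travel": [[-0.038,-0.013,0],[-0.077,-0.026,0],[-0.116,-0.039,0],[-0.155,-0.052,0],[-0.19,-0.065,0]], "dr": [[0,0,-0.05],[0,0,-0.1],[0,0,-0.15],[0,0,-0.2],[0,0,-0.27]], "fingers": [1,1,1,1,1]}}

```text
time: 6.85
tool_pos: [0.4788, 0.1305, 0.1946]
ee_rot: [2.848, -1.325, -0.0]
contact_force: [0.4, -0.0, 0.2]
opening: 1.0
```

```bash
python3 plan.py .467 .242 .19 -50;python3 - <<'E'
from h import *
c=cam("wrist"); cv2.imwrite("pics/w4.png",c["img"]); c=cam("top"); cv2.imwrite("pics/t4.png",c["img"])
E
```

```text
t 6.85 pos [0.4788 0.1305 0.1946] yaw -49.9 q6 1.11 open 1.0
travel [-0.0929, -0.0628, 0.0046] dr [0.0002, 0.0002, 0.0018] rows 2.7
```

View pics/t4.png

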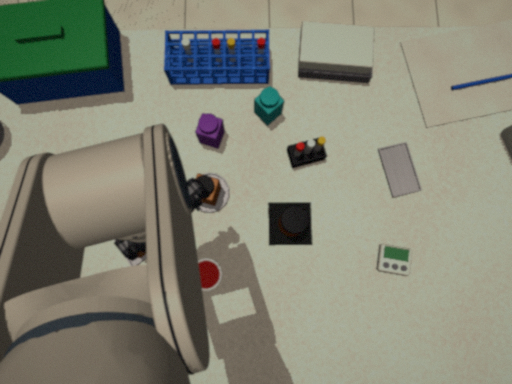

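View pics/w4.png

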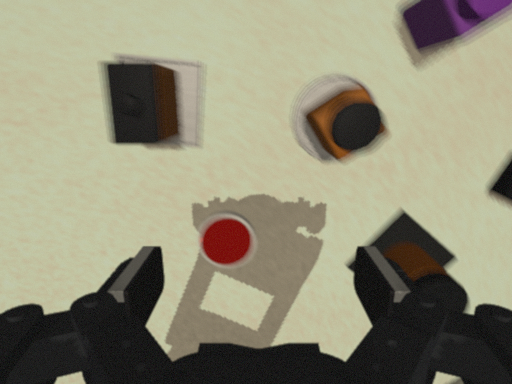

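Run:
```python
from h import *
c=cam("top"); g=c["img"].astype(int)
hsv=cv2.cvtColor(cv2.GaussianBlur(c["img"],(3,3),0),cv2.COLOR_BGR2HSV)
print("bench",hsv[210,370],"tray",hsv[170,400])
m=np.zeros((384,512),np.uint8); s=np.s_[135:205,370:430]
bl=cv2.GaussianBlur(c["img"],(3,3),0).astype(int); d=bl[...,1]-(bl[...,2]+bl[...,0])/2
print(d[210,370],d[170,400])
m[s]=(np.abs(bl[s]-bl[170,400]).sum(2)<np.abs(bl[s]-bl[210,370]).sum(2))*255
m=cv2.morphologyEx(m,cv2.MORPH_CLOSE,np.ones((5,5)))
k=max(cv2.findContours(m,0,1)[0],key=cv2.contourArea)
r=cv2.minAreaRect((ray(c,k[:,0],.007)[:,:2]*1000).astype(np.float32)); print(r)
```

```text
bench [ 36  31 174] tray [ 15  22 138]
12.5 0.0
((611.0242919921875, -305.7989501953125), (114.96182250976562, 70.0273208618164), 12.72001838684082)
```

Call:
{"name": "step_arm", "arguments": {"travel": [[-0.03,-0.02,0],[-0.06,-0.04,0],[-0.08,-0.055,0],[-0.093,-0.063,0],[-0.093,-0.063,0]], "dr": [[0,0,0],[0,0,0],[0,0,0],[0,0,0],[0,0,0]], "fingers": [1,1,1,1,1]}}

```text
time: 7.42
tool_pos: [0.4683, 0.2418, 0.1944]
ee_rot: [-2.847, 1.327, 0.0]
contact_force: [-0.3, -0.1, 0.6]
opening: 1.0
```

```bash
python3 plan.py .467 .242 .035 -50;python3 - <<'E'
from h import *
c=cam("wrist"); cv2.imwrite("pics/w5.png",c["img"])
E
```

```text
t 7.42 pos [0.4683 0.2418 0.1944] yaw -50.0 q6 1.33 open 1.0
travel [-0.001, 0.0009, 0.1594] dr [-0.0003, 0.0003, 0.0005] rows 3.8
```

View pics/w5.png

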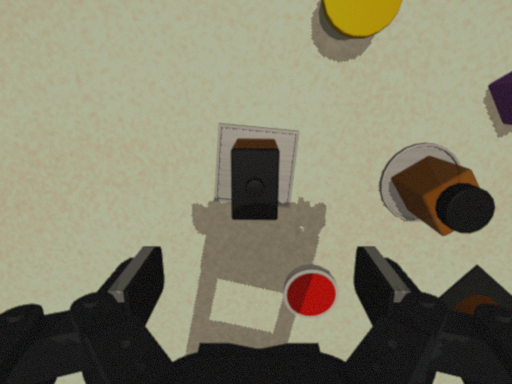

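Run:
```python
from h import *
c=cam("wrist"); print(ray(c,[(255,183.5)],.077), ray(c,[(232,149),(278,149),(278,219),(232,219)],.077).round(4))
# square tray from this view: corners
p=ray(c,[(220,124),(299,130)],.007)[:,:2]; print(p,np.linalg.norm(p[0]-p[1]),np.degrees(np.arctan2(*(p[1]-p[0])[::-1])))
```

```text
[[0.46807725 0.24455358 0.077     ]] [[0.4782 0.2772 0.077 ]
 [0.5021 0.2488 0.077 ]
 [0.4566 0.2093 0.077 ]
 [0.4312 0.2395 0.077 ]]
[[0.47832036 0.2997187 ]
 [0.52480783 0.23514714]] 0.07956489344802371 -54.248485044736825
```

Call:
{"name": "step_arm", "arguments": {"travel": [[-0.001,0,0.03],[-0.001,0,0.065],[-0.001,0,0.1],[-0.001,0,0.125],[-0.001,0,0.14]], "dr": [[0,0,0],[0,0,0],[0,0,0],[0,0,0],[0,0,0]], "fingers": [1,1,1,1,1]}}

```text
time: 7.93
tool_pos: [0.4664, 0.2385, 0.0516]
ee_rot: [2.842, -1.33, -0.004]
contact_force: [0.2, -0.1, 0.3]
opening: 1.0
```

Call:
{"name": "step_arm", "arguments": {"travel": [[0,0,0.01],[0,0,0.018],[0,0,0.018],[0,0,0.018],[0,0,0.018]], "dr": [[0,0,0],[0,0,0],[0,0,0],[0,0,0],[0,0,0]], "fingers": [1,1,0.9,0.8,0.7]}}

```text
time: 8.35
tool_pos: [0.4686, 0.2413, 0.0373]
ee_rot: [-2.846, 1.328, -0.002]
contact_force: [1.0, 0.1, -0.4]
opening: 0.702
```

```bash
python3 plan.py .467 .243 .035 -50
```

```text
t 8.35 pos [0.4686 0.2413 0.0373] yaw -50.0 q6 1.33 open 0.702
travel [-0.0023, 0.0001, 0.0023] dr [-0.0017, -0.0004, -0.0007] rows 0.1
```

Call:
{"name": "step_arm", "arguments": {"travel": [[-0.002,0,0.001],[-0.002,0,0.001],[-0.002,0,0.001],[-0.002,0,0.001],[-0.002,0,0.001]], "dr": [[0,0,0],[0,0,0],[0,0,0],[0,0,0],[0,0,0]], "fingers": [0.65,0.58,0.5,0.42,0.3], "force": 40}}

```text
time: 8.77
tool_pos: [0.4666, 0.2432, 0.036]
ee_rot: [-2.847, 1.328, -0.0]
contact_force: [-1.0, 0.5, 6.0]
opening: 0.466
```

Call:
{"name": "step_arm", "arguments": {"travel": [[0,0,0],[0,0,0],[0,0,0],[0,0,0],[0,0,0]], "dr": [[0,0,0],[0,0,0],[0,0,0],[0,0,0],[0,0,0]], "fingers": [0.1,0,0,0,0], "force": 50}}

```text
time: 9.18
tool_pos: [0.4666, 0.2432, 0.036]
ee_rot: [-2.846, 1.328, -0.0]
contact_force: [-2.5, 1.0, 4.9]
opening: 0.463
```

Call:
{"name": "step_arm", "arguments": {"travel": [[0,0,-0.005],[0,0,-0.015],[0,0,-0.035],[0,0,-0.06],[0,0,-0.085]], "dr": [[0,0,0],[0,0,0],[0,0,0],[0,0,0],[0,0,0]], "fingers": [0,0,0,0,0]}}

```text
time: 9.6
tool_pos: [0.4658, 0.2424, 0.1214]
ee_rot: [2.846, -1.327, -0.001]
contact_force: [0.3, 1.1, -3.3]
opening: 0.463
```

Call:
{"name": "step_arm", "arguments": {"travel": [[0,0,-0.02],[0,0,-0.035],[0,0,-0.045],[0,0,-0.05],[0,0,-0.05]], "dr": [[0,0,0],[0,0,0],[0,0,0],[0,0,0],[0,0,0]], "fingers": [0,0,0,0,0]}}

```text
time: 10.02
tool_pos: [0.4668, 0.2429, 0.1714]
ee_rot: [-2.846, 1.328, -0.002]
contact_force: [0.6, -0.7, -2.8]
opening: 0.463
```

```bash
python3 plan.py .611 -.306 .17 -77.5;python3 - <<'E'
from h import *
c=cam("side"); crop(c,130,50,200,150,4,"s6.png")
c=cam("top"); cv2.imwrite("pics/t6.png",c["img"])
E
```

```text
t 10.02 pos [0.4668 0.2429 0.1714] yaw -50.0 q6 1.33 open 0.463
travel [0.5132, 0.2422, 0.0012] dr [-0.0018, -0.0, 0.4797] rows 13.6
```

View pics/s6.png

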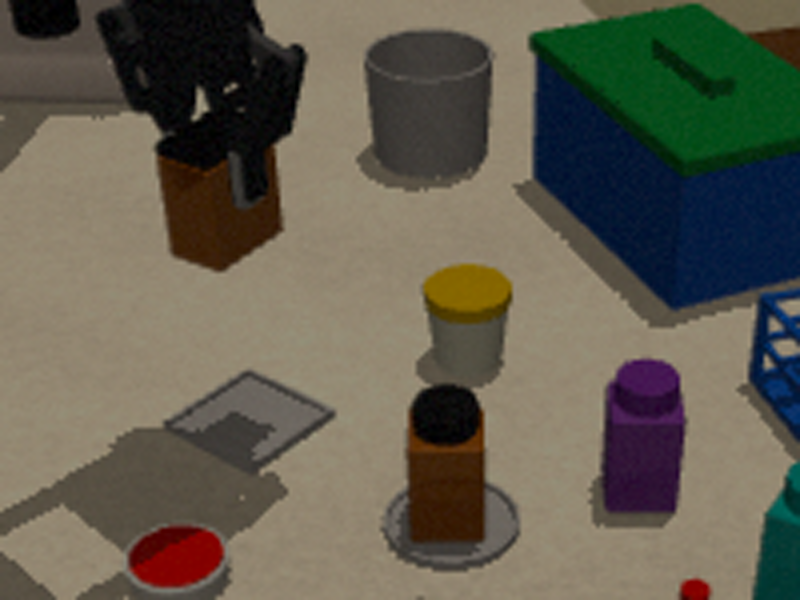

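Call:
{"name": "step_arm", "arguments": {"travel": [[0.015,0.007,0],[0.04,0.019,0],[0.07,0.033,0],[0.1,0.047,0],[0.13,0.061,0]], "dr": [[0,0,0],[0,0,0],[0,0,0],[0,0,0],[0,0,0]], "fingers": [0,0,0,0,0]}}

```text
time: 10.53
tool_pos: [0.5025, 0.1026, 0.169]
ee_rot: [2.846, -1.326, -0.003]
contact_force: [0.6, 0.5, -2.7]
opening: 0.461
```

Call:
{"name": "step_arm", "arguments": {"travel": [[0.03,0.014,0],[0.06,0.028,0],[0.09,0.042,0],[0.12,0.056,0],[0.15,0.07,0]], "dr": [[0,0,0],[0,0,0],[0,0,0],[0,0,0],[0,0,0]], "fingers": [0,0,0,0,0]}}

```text
time: 10.95
tool_pos: [0.5454, -0.0576, 0.1689]
ee_rot: [2.846, -1.328, -0.004]
contact_force: [0.4, 0.4, -3.1]
opening: 0.463
```

```bash
python3 plan.py .611 -.306 .17 -77.5
```

```text
t 10.95 pos [ 0.5454 -0.0576  0.1689] yaw -50.0 q6 0.75 open 0.463
travel [0.2325, 0.1093, -0.0014] dr [0.0022, 0.0014, 0.4795] rows 6.2
```

Call:
{"name": "step_arm", "arguments": {"travel": [[0.03,0.014,0],[0.06,0.028,0],[0.09,0.042,0],[0.12,0.056,0],[0.145,0.068,0]], "dr": [[0,0,0.05],[0,0,0.1],[0,0,0.15],[0,0,0.2],[0,0,0.25]], "fingers": [0,0,0,0,0]}}

```text
time: 11.37
tool_pos: [0.5866, -0.2128, 0.1686]
ee_rot: [2.656, -1.677, -0.003]
contact_force: [0.1, 0.4, -3.0]
opening: 0.462
```

```bash
python3 plan.py .611 -.306 .17 -77.5
```

```text
t 11.37 pos [ 0.5866 -0.2128  0.1686] yaw -64.5 q6 0.76 open 0.462
travel [0.0946, 0.0181, -0.0015] dr [0.0019, 0.0013, 0.2264] rows 2.3
```

Call:
{"name": "step_arm", "arguments": {"travel": [[0.025,0.005,0],[0.05,0.01,0],[0.075,0.015,0],[0.088,0.018,0],[0.094,0.018,0]], "dr": [[0,0,0.05],[0,0,0.1],[0,0,0.15],[0,0,0.2],[0,0,0.226]], "fingers": [0,0,0,0,0]}}

```text
time: 11.78
tool_pos: [0.6109, -0.3053, 0.1683]
ee_rot: [2.449, -1.967, -0.003]
contact_force: [0.4, 0.2, -2.9]
opening: 0.462
```

Call:
{"name": "step_arm", "arguments": {"travel": [[0,0,0.01],[0,0,0.03],[0,0,0.055],[0,0,0.075],[0,0,0.09]], "dr": [[0,0,0],[0,0,0],[0,0,0],[0,0,0],[0,0,0]], "fingers": [0,0,0,0,0]}}

```text
time: 12.2
tool_pos: [0.6097, -0.301, 0.0768]
ee_rot: [2.455, -1.959, -0.007]
contact_force: [-0.1, -0.2, -2.6]
opening: 0.461
```

Call:
{"name": "step_arm", "arguments": {"travel": [[0,0,0.01],[0,0,0.015],[0,0,0.02],[0,0,0.02],[0,0,0.02]], "dr": [[0,0,0],[0,0,0],[0,0,0],[0,0,0],[0,0,0]], "fingers": [0,0,0,0,0]}}

```text
time: 12.62
tool_pos: [0.612, -0.3034, 0.061]
ee_rot: [-2.454, 1.962, -0.002]
contact_force: [1.1, -0.0, -2.5]
opening: 0.46
```

```bash
python3 plan.py .611 -.306 .036 -77.5;python3 - <<'E'
from h import *
c=cam("side"); crop(c,260,200,180,150,4,"s7.png")
c=cam("top"); crop(c,340,110,120,120,5,"t7.png")
E
```

```text
t 12.62 pos [ 0.612  -0.3034  0.061 ] yaw -77.3 q6 0.87 open 0.46
travel [0.0023, 0.0016, 0.025] dr [-0.0008, -0.0007, 0.0039] rows 0.6
```

View pics/s7.png

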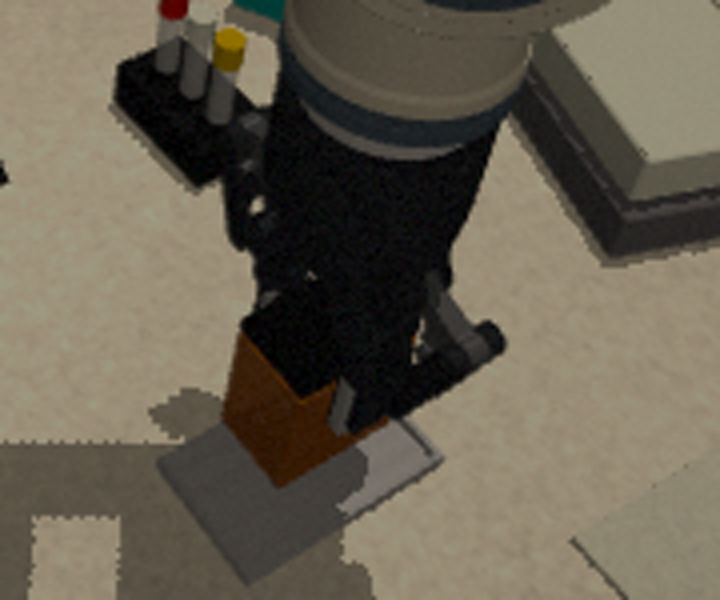

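Call:
{"name": "step_arm", "arguments": {"travel": [[0.001,0.001,0.008],[0.002,0.002,0.014],[0.002,0.002,0.019],[0.002,0.002,0.022],[0.002,0.002,0.022]], "dr": [[0,0,0],[0,0,0],[0,0,0],[0,0,0],[0,0,0]], "fingers": [0,0,0,0,0]}}

```text
time: 13.13
tool_pos: [0.6093, -0.3054, 0.0371]
ee_rot: [2.453, -1.962, -0.003]
contact_force: [-0.4, 0.0, -2.2]
opening: 0.463
```

Call:
{"name": "step_arm", "arguments": {"travel": [[0,0,0.001],[0,0,0.002],[0,0,0.003],[0,0,0.003],[0,0,0.003]], "dr": [[0,0,0],[0,0,0],[0,0,0],[0,0,0],[0,0,0]], "fingers": [0,0,0,0,0]}}

```text
time: 13.55
tool_pos: [0.6102, -0.3058, 0.0361]
ee_rot: [-2.454, 1.962, -0.001]
contact_force: [-2.1, 0.5, 4.2]
opening: 0.46
```

Contact was made at the same height as when I picked it up (0.036). Releasing.

Call:
{"name": "step_arm", "arguments": {"travel": [[0,0,-0.001],[0,0,-0.001],[0,0,-0.001],[0,0,-0.001],[0,0,-0.001]], "dr": [[0,0,0],[0,0,0],[0,0,0],[0,0,0],[0,0,0]], "fingers": [0.5,0.57,0.7,0.85,1]}}

```text
time: 13.97
tool_pos: [0.6101, -0.3057, 0.0363]
ee_rot: [-2.454, 1.962, -0.0]
contact_force: [-0.0, -0.6, 0.7]
opening: 0.952
```

Call:
{"name": "step_arm", "arguments": {"travel": [[0,0,-0.008],[0,0,-0.04],[0,0,-0.08],[0,0,-0.12],[0,0,-0.16]], "dr": [[0,0,0],[0,0,0],[0,0,0],[0,0,0],[0,0,0]], "fingers": [1,1,1,1,1]}}

```text
time: 14.38
tool_pos: [0.6097, -0.3055, 0.1984]
ee_rot: [2.454, -1.962, -0.001]
contact_force: [1.1, -0.5, 0.7]
opening: 0.999
```

```bash
python3 plan.py .565 .1005 .19 -17;python3 plan.py .565 .1005 .19 -107; python3 plan.py .565 .1005 .19 73;python3 - <<'E'
from h import *
c=cam("side"); crop(c,260,200,180,150,4,"s8.png")
c=cam("top"); crop(c,60,140,150,150,4,"t8.png")
E
```

```text
t 14.38 pos [ 0.6097 -0.3055  0.1984] yaw -77.3 q6 0.87 open 0.999
travel [-0.4059, -0.0457, 0.0085] dr [0.0001, 0.0004, -1.0523] rows 9.8
t 14.38 pos [ 0.6097 -0.3055  0.1984] yaw -77.3 q6 0.87 open 0.999
travel [-0.4059, -0.0457, 0.0085] dr [0.0003, 0.0002, 0.5185] rows 9.8
t 14.38 pos [ 0.6097 -0.3055  0.1984] yaw -77.3 q6 0.87 open 0.999
travel [-0.4059, -0.0457, 0.0085] dr [-0.0003, 0.0004, -2.6231] rows 21.0
```

View pics/s8.png

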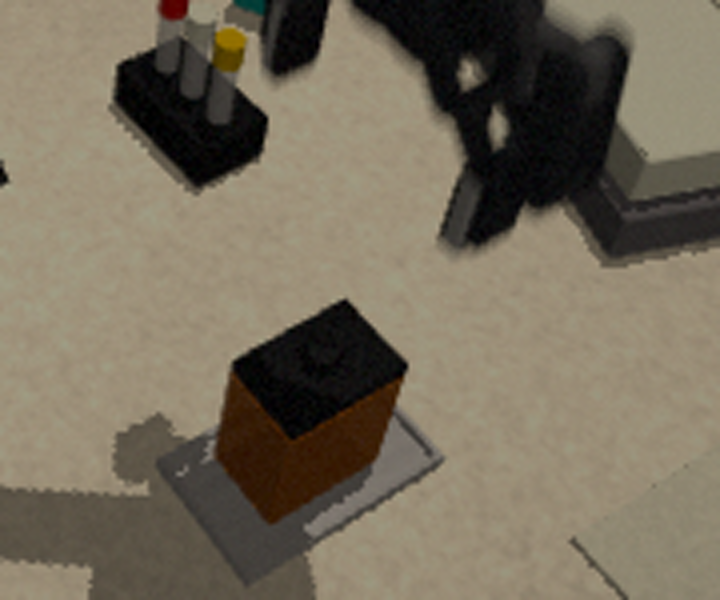

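View pics/t8.png

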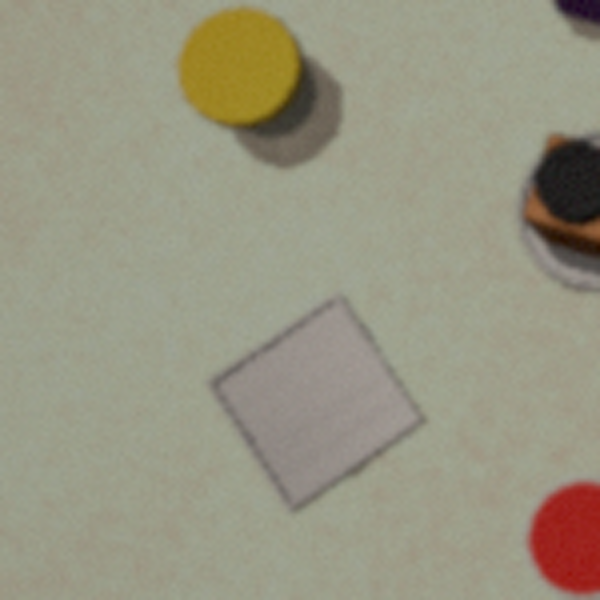

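Run:
```python
from h import *
c=cam("top")
p=ray(c,(np.array([(340,297),(425,420),(294,510),(212,384)])+.5)/4-.5+[60,140],.007)[:,:2]
print(p.mean(0),[(np.linalg.norm(p[i]-p[i-1]).round(4),np.degrees(np.arctan2(*(p[i]-p[i-1])[::-1])).round(1)) for i in range(4)])
```

```text
[0.46736521 0.24342437] [(np.float64(0.0785), np.float64(-55.4)), (np.float64(0.0793), np.float64(-144.4)), (np.float64(0.0795), np.float64(124.4)), (np.float64(0.0789), np.float64(34.9))]
```

Call:
{"name": "step_arm", "arguments": {"travel": [[-0.04,-0.005,0],[-0.08,-0.01,0],[-0.12,-0.015,0],[-0.16,-0.019,0],[-0.2,-0.023,0.003]], "dr": [[0,0,-0.1],[0,0,-0.2],[0,0,-0.3],[0,0,-0.4],[0,0,-0.5]], "fingers": [1,1,1,1,1]}}

```text
time: 14.95
tool_pos: [0.5874, -0.1039, 0.1927]
ee_rot: [2.865, -1.288, -0.002]
contact_force: [0.5, 0.7, 0.3]
opening: 0.997
```

```bash
python3 plan.py .565 .1005 .19 -17
```

```text
t 14.95 pos [ 0.5874 -0.1039  0.1927] yaw -48.4 q6 0.65 open 0.997
travel [-0.1677, -0.1189, 0.0028] dr [0.0003, 0.001, -0.5479] rows 4.9
```

Square tray centre is (0.467, 0.243). Moving on to the square jar.

Call:
{"name": "step_arm", "arguments": {"travel": [[-0.033,-0.023,0],[-0.067,-0.047,0],[-0.1,-0.071,0],[-0.134,-0.095,0],[-0.167,-0.119,0]], "dr": [[0,0,-0.11],[0,0,-0.22],[0,0,-0.33],[0,0,-0.44],[0,0,-0.548]], "fingers": [1,1,1,1,1]}}

```text
time: 15.37
tool_pos: [0.566, 0.1002, 0.1923]
ee_rot: [3.107, -0.463, -0.003]
contact_force: [1.2, 0.7, 0.2]
opening: 1.0
```

Call:
{"name": "step_arm", "arguments": {"travel": [[0,0,0],[0,0,0]], "dr": [[0,0,0],[0,0,0]], "fingers": [1,1]}}

```text
time: 15.53
tool_pos: [0.5663, 0.1005, 0.1924]
ee_rot: [3.106, -0.465, -0.003]
contact_force: [-0.5, 0.2, -0.9]
opening: 1.0
```

```bash
python3 plan.py .565 .1005 .19 -17;python3 - <<'E'
from h import *
c=cam("wrist"); cv2.imwrite("pics/w9.png",c["img"])
E
```

```text
t 15.53 pos [0.5663 0.1005 0.1924] yaw -17.0 q6 0.45 open 1.0
travel [-0.0013, 0.0004, 0.0024] dr [0.0008, 0.0016, -0.0005] rows 0.1
```

View pics/w9.png

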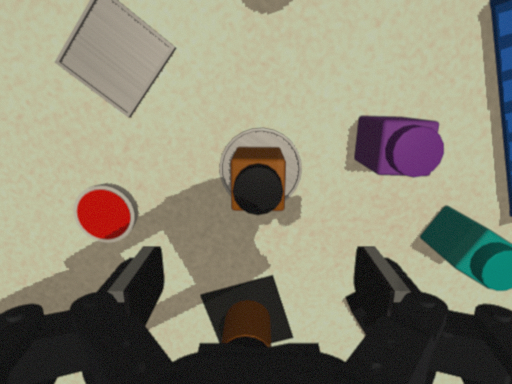

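Run:
```python
from h import *
c=cam("wrist"); print(ray(c,[(258,188)],.093).round(4)); p=ray(c,[(219.5,168),(301.5,168)],.007); print(p.mean(0).round(4),np.linalg.norm(p[0]-p[1]))
p=ray(c,[(260,128)],.007)[0]; d=p-c["position"]; print(p, "dist to (.566,.099)",np.linalg.norm(p[:2]-[.566,.099]))
```

```text
[[0.5665 0.1031 0.093 ]]
[0.5681 0.1002 0.007 ] 0.08487425077407441
[0.57962067 0.13926457 0.007     ] dist to (.566,.099) 0.04250598358301031
```

Call:
{"name": "step_arm", "arguments": {"travel": [[-0.001,0,0.03],[-0.001,0,0.065],[-0.001,0,0.1],[-0.001,0,0.125],[-0.001,0,0.138]], "dr": [[0,0,0],[0,0,0],[0,0,0],[0,0,0],[0,0,0]], "fingers": [1,1,1,1,1]}}

```text
time: 16.05
tool_pos: [0.5644, 0.0965, 0.0519]
ee_rot: [3.104, -0.476, -0.008]
contact_force: [-0.1, -0.5, -0.7]
opening: 1.0
```

Call:
{"name": "step_arm", "arguments": {"travel": [[0,0,0.007],[0,0,0.014],[0,0,0.018],[0,0,0.018],[0,0,0.018]], "dr": [[0,0,0],[0,0,0],[0,0,0],[0,0,0],[0,0,0]], "fingers": [1,1,0.95,0.85,0.75]}}

```text
time: 16.47
tool_pos: [0.5672, 0.0987, 0.0383]
ee_rot: [-3.106, 0.471, -0.002]
contact_force: [0.3, -0.2, -0.4]
opening: 0.755
```

```bash
python3 plan.py .565 .1005 .036 -17
```

```text
t 16.47 pos [0.5672 0.0987 0.0383] yaw -17.3 q6 0.45 open 0.755
travel [-0.0027, -0.001, 0.0023] dr [-0.0007, -0.0014, -0.0045] rows 0.1
```

Call:
{"name": "step_arm", "arguments": {"travel": [[-0.002,-0.002,0.001],[-0.002,-0.002,0.001],[-0.002,-0.002,0.001],[-0.002,-0.002,0.001],[-0.002,-0.002,0.001]], "dr": [[0,0,0],[0,0,0],[0,0,0],[0,0,0],[0,0,0]], "fingers": [0.7,0.64,0.58,0.5,0.4], "force": 40}}

```text
time: 16.88
tool_pos: [0.5656, 0.1015, 0.037]
ee_rot: [-3.106, 0.471, -0.002]
contact_force: [-0.8, 1.2, 6.1]
opening: 0.531
```

Call:
{"name": "step_arm", "arguments": {"travel": [[0,0,0],[0,0,0],[0,0,0],[0,0,0],[0,0,0]], "dr": [[0,0,0],[0,0,0],[0,0,0],[0,0,0],[0,0,0]], "fingers": [0.1,0,0,0,0], "force": 50}}

```text
time: 17.3
tool_pos: [0.5656, 0.1015, 0.037]
ee_rot: [-3.106, 0.471, -0.001]
contact_force: [-1.3, 1.5, 6.0]
opening: 0.536
```

Call:
{"name": "step_arm", "arguments": {"travel": [[0,0,-0.005],[0,0,-0.015],[0,0,-0.03],[0,0,-0.04],[0,0,-0.045]], "dr": [[0,0,0],[0,0,0],[0,0,0],[0,0,0],[0,0,0]], "fingers": [0,0,0,0,0]}}

```text
time: 17.72
tool_pos: [0.5659, 0.1013, 0.0831]
ee_rot: [-3.105, 0.471, -0.003]
contact_force: [0.1, 0.1, -2.3]
opening: 0.532
```

```bash
python3 plan.py .467 .243 .08 -55;python3 - <<'E'
from h import *
c=cam("side"); crop(c,170,100,150,120,4,"s10.png")
E
```

```text
t 17.72 pos [0.5659 0.1013 0.0831] yaw -17.2 q6 0.46 open 0.532
travel [-0.1365, -0.106, 0.0029] dr [-0.0015, -0.0015, 0.6589] rows 5.3
```

View pics/s10.png

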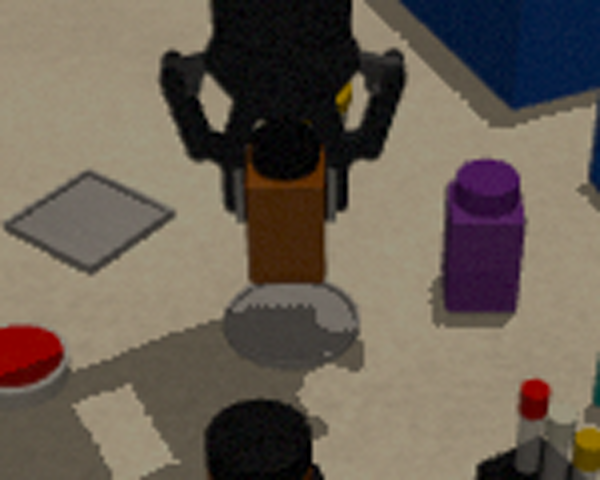

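Call:
{"name": "step_arm", "arguments": {"travel": [[-0.01,-0.008,0],[-0.03,-0.023,0],[-0.053,-0.041,0],[-0.076,-0.059,0],[-0.099,-0.077,0]], "dr": [[0,0,0.05],[0,0,0.12],[0,0,0.2],[0,0,0.28],[0,0,0.36]], "fingers": [0,0,0,0,0]}}

```text
time: 18.18
tool_pos: [0.4924, 0.2047, 0.0811]
ee_rot: [2.969, -1.026, -0.001]
contact_force: [-0.0, -0.1, -2.1]
opening: 0.533
```

```bash
python3 plan.py .467 .243 .08 -55
```

```text
t 18.18 pos [0.4924 0.2047 0.0811] yaw -38.1 q6 1.04 open 0.533
travel [-0.0437, -0.0144, 0.0011] dr [0.0004, 0.0002, 0.2942] rows 2.4
```

Call:
{"name": "step_arm", "arguments": {"travel": [[-0.02,-0.007,0],[-0.033,-0.012,0],[-0.041,-0.014,0],[-0.044,-0.014,0],[-0.044,-0.014,0]], "dr": [[0,0,0.08],[0,0,0.16],[0,0,0.24],[0,0,0.294],[0,0,0.294]], "fingers": [0,0,0,0,0]}}

```text
time: 18.6
tool_pos: [0.4663, 0.2427, 0.081]
ee_rot: [2.789, -1.444, -0.001]
contact_force: [-0.6, -0.7, -3.1]
opening: 0.534
```

Call:
{"name": "step_arm", "arguments": {"travel": [[0,0,0.005],[0,0,0.012],[0,0,0.02],[0,0,0.025],[0,0,0.025]], "dr": [[0,0,0],[0,0,0],[0,0,0],[0,0,0],[0,0,0]], "fingers": [0,0,0,0,0]}}

```text
time: 19.02
tool_pos: [0.4665, 0.2414, 0.0546]
ee_rot: [2.788, -1.443, -0.003]
contact_force: [0.4, -0.5, -2.9]
opening: 0.534
```

```bash
python3 plan.py .467 .243 .04 -55;python3 - <<'E'
from h import *
c=cam("side"); crop(c,130,80,150,120,4,"s11.png")
E
```

```text
t 19.02 pos [0.4665 0.2414 0.0546] yaw -54.7 q6 1.41 open 0.534
travel [-0.001, -0.0014, 0.0146] dr [0.0028, 0.0004, 0.0048] rows 0.4
```

View pics/s11.png

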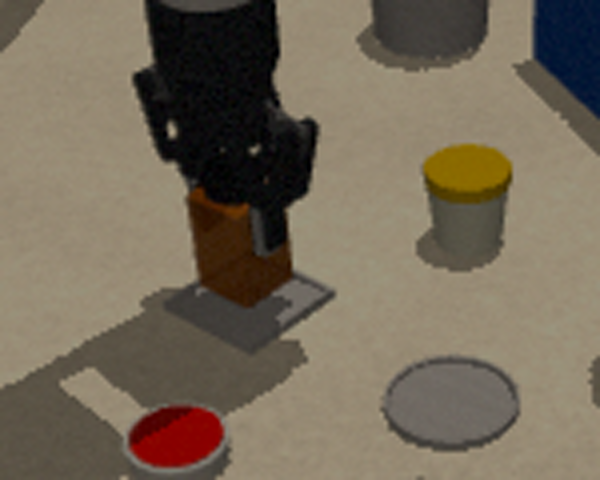

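Call:
{"name": "step_arm", "arguments": {"travel": [[-0.001,-0.001,0.004],[-0.001,-0.001,0.009],[-0.001,-0.001,0.013],[-0.001,-0.001,0.015],[-0.001,-0.001,0.016]], "dr": [[0,0,0],[0,0,0],[0,0,0],[0,0,0],[0,0,0]], "fingers": [0,0,0,0,0]}}

```text
time: 19.48
tool_pos: [0.4673, 0.2435, 0.0399]
ee_rot: [2.79, -1.443, -0.001]
contact_force: [0.1, 0.3, -2.3]
opening: 0.537
```

Call:
{"name": "step_arm", "arguments": {"travel": [[0,0,0.001],[0,0,0.002],[0,0,0.003],[0,0,0.003],[0,0,0.003]], "dr": [[0,0,0],[0,0,0],[0,0,0],[0,0,0],[0,0,0]], "fingers": [0,0,0,0,0]}}

```text
time: 19.9
tool_pos: [0.4676, 0.2436, 0.0374]
ee_rot: [-2.79, 1.444, -0.0]
contact_force: [-0.1, 0.3, -2.9]
opening: 0.533
```

Call:
{"name": "step_arm", "arguments": {"travel": [[0,0,0.001],[0,0,0.0015],[0,0,0.0015],[0,0,0.0015],[0,0,0.0015]], "dr": [[0,0,0],[0,0,0],[0,0,0],[0,0,0],[0,0,0]], "fingers": [0,0,0,0,0]}}

```text
time: 20.32
tool_pos: [0.4677, 0.2437, 0.037]
ee_rot: [-2.79, 1.444, -0.0]
contact_force: [-2.6, -1.7, 11.0]
opening: 0.528
```

Call:
{"name": "step_arm", "arguments": {"travel": [[0,0,-0.001],[0,0,-0.001],[0,0,-0.001],[0,0,-0.001],[0,0,-0.001]], "dr": [[0,0,0],[0,0,0],[0,0,0],[0,0,0],[0,0,0]], "fingers": [0.56,0.63,0.75,0.9,1]}}

```text
time: 20.73
tool_pos: [0.4676, 0.2436, 0.0368]
ee_rot: [-2.79, 1.444, -0.0]
contact_force: [0.6, 0.2, 0.1]
opening: 0.988
```

Call:
{"name": "step_arm", "arguments": {"travel": [[0,0,-0.008],[0,0,-0.04],[0,0,-0.08],[0,0,-0.12],[0,0,-0.16]], "dr": [[0,0,0],[0,0,0],[0,0,0],[0,0,0],[0,0,0]], "fingers": [1,1,1,1,1]}}

```text
time: 21.15
tool_pos: [0.467, 0.2433, 0.1988]
ee_rot: [2.79, -1.443, -0.001]
contact_force: [0.9, 0.2, -0.2]
opening: 0.998
```

```bash
python3 plan.py .4998 -.0712 .19 -65;python3 - <<'E'
from h import *
c=cam("side"); cv2.imwrite("pics/s12.png",c["img"]);c=cam("top"); cv2.imwrite("pics/t12.png",c["img"])
E
```

```text
t 21.15 pos [0.467  0.2433 0.1988] yaw -54.7 q6 1.41 open 0.998
travel [0.2757, 0.1549, 0.0089] dr [0.0008, 0.0001, 0.1795] rows 7.6
```

View pics/s12.png

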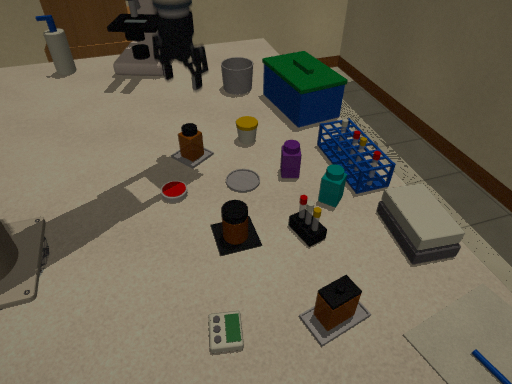

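Call:
{"name": "step_arm", "arguments": {"travel": [[0.035,0.02,0],[0.07,0.04,0],[0.105,0.06,0],[0.14,0.08,0],[0.175,0.098,0]], "dr": [[0,0,0],[0,0,0],[0,0,0],[0,0,0],[0,0,0]], "fingers": [1,1,1,1,1]}}

```text
time: 21.67
tool_pos: [0.4878, 0.0424, 0.1967]
ee_rot: [2.79, -1.443, -0.001]
contact_force: [-0.2, 0.2, -0.2]
opening: 1.001
```

Call:
{"name": "step_arm", "arguments": {"travel": [[0.035,0.02,0],[0.07,0.04,0],[0.09,0.05,0],[0.1,0.056,0],[0.1,0.056,0]], "dr": [[0,0,0],[0,0,0],[0,0,0],[0,0,0],[0,0,0]], "fingers": [1,1,1,1,1]}}

```text
time: 22.08
tool_pos: [0.5006, -0.0717, 0.1966]
ee_rot: [2.788, -1.448, -0.0]
contact_force: [-0.3, 0.0, 0.1]
opening: 1.001
```

```bash
python3 plan.py .4998 -.0712 .035 -54.7;python3 - <<'E'
from h import *
c=cam("top"); crop(c,90,150,170,130,4,"t13.png")
c=cam("wrist"); cv2.imwrite("pics/w13.png",c["img"])
k=max(cv2.findContours(((cv2.GaussianBlur(c["img"],(3,3),0).max(2)<60)&(np.mgrid[:384,:512][0]<215)&(np.mgrid[:384,:512][0]>100)&(abs(np.mgrid[:384,:512][1]-257)<60)).astype(np.uint8),0,1)[0],key=cv2.contourArea)
print(cv2.boundingRect(k))
E
```

```text
t 22.08 pos [ 0.5006 -0.0717  0.1966] yaw -54.9 q6 0.79 open 1.001
travel [-0.0009, 0.0003, 0.1616] dr [0.0003, 0.0, -0.0032] rows 3.9
(201, 110, 114, 105)
```

View pics/t13.png

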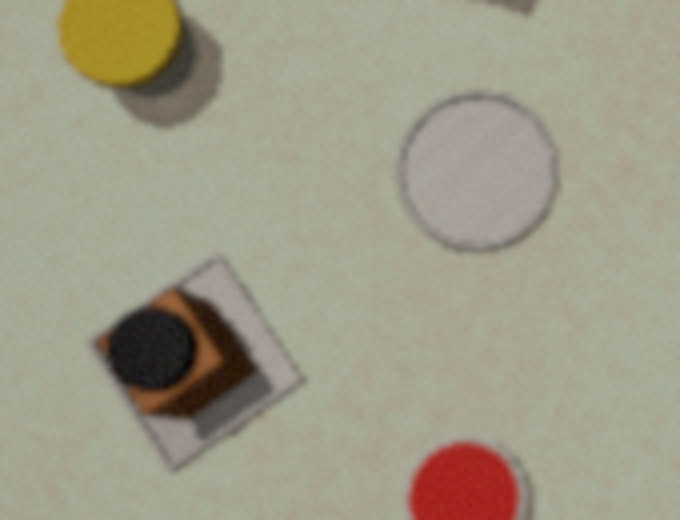

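View pics/w13.png

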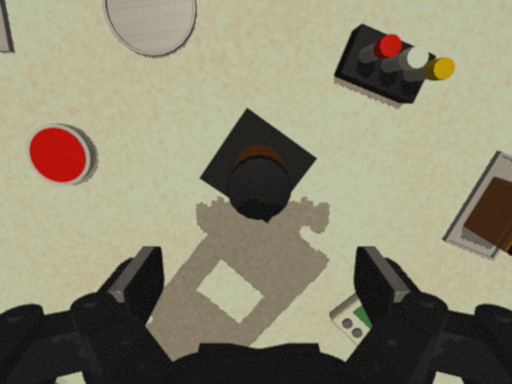

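Call:
{"name": "step_arm", "arguments": {"travel": [[-0.001,0,0.03],[-0.001,0,0.065],[-0.001,0,0.1],[-0.001,0,0.13],[-0.001,0,0.144]], "dr": [[0,0,0],[0,0,0],[0,0,0],[0,0,0],[0,0,0]], "fingers": [1,1,1,1,1]}}

```text
time: 22.6
tool_pos: [0.4977, -0.0668, 0.0495]
ee_rot: [2.791, -1.44, -0.008]
contact_force: [0.4, 0.2, 0.1]
opening: 1.0
```

Call:
{"name": "step_arm", "arguments": {"travel": [[0,0,0.008],[0,0,0.016],[0,0,0.018],[0,0,0.018],[0,0,0.018]], "dr": [[0,0,0],[0,0,0],[0,0,0],[0,0,0],[0,0,0]], "fingers": [1,1,1,0.95,0.88]}}

```text
time: 23.02
tool_pos: [0.5008, -0.0688, 0.0357]
ee_rot: [-2.79, 1.443, -0.002]
contact_force: [0.5, -0.0, -0.2]
opening: 0.884
```

```bash
python3 plan.py .4998 -.0712 .034 -54.7
```

```text
t 23.02 pos [ 0.5008 -0.0688  0.0357] yaw -54.7 q6 0.79 open 0.884
travel [0.0013, 0.0022, 0.0017] dr [-0.0011, -0.0011, 0.0002] rows 0.1
```

Call:
{"name": "step_arm", "arguments": {"travel": [[0.001,0.002,0.001],[0.001,0.002,0.001],[0.001,0.002,0.001],[0.001,0.002,0.001],[0.001,0.002,0.001]], "dr": [[0,0,0],[0,0,0],[0,0,0],[0,0,0],[0,0,0]], "fingers": [0.82,0.75,0.68,0.6,0.5], "force": 40}}

```text
time: 23.43
tool_pos: [0.4994, -0.0712, 0.0345]
ee_rot: [-2.79, 1.444, -0.001]
contact_force: [-0.6, -1.0, 6.2]
opening: 0.627
```

Call:
{"name": "step_arm", "arguments": {"travel": [[0,0,0],[0,0,0],[0,0,0],[0,0,0],[0,0,0]], "dr": [[0,0,0],[0,0,0],[0,0,0],[0,0,0],[0,0,0]], "fingers": [0.2,0,0,0,0], "force": 50}}

```text
time: 23.85
tool_pos: [0.4994, -0.0713, 0.0346]
ee_rot: [-2.79, 1.444, -0.001]
contact_force: [-0.7, -1.6, 5.2]
opening: 0.62
```

Call:
{"name": "step_arm", "arguments": {"travel": [[0,0,-0.005],[0,0,-0.015],[0,0,-0.03],[0,0,-0.04],[0,0,-0.045]], "dr": [[0,0,0],[0,0,0],[0,0,0],[0,0,0],[0,0,0]], "fingers": [0,0,0,0,0]}}

```text
time: 24.27
tool_pos: [0.4998, -0.0711, 0.0806]
ee_rot: [-2.79, 1.444, -0.003]
contact_force: [-0.4, 0.4, -1.9]
opening: 0.622
```

```bash
python3 plan.py .5665 .0995 .08 -54.7
```

```text
t 24.27 pos [ 0.4998 -0.0711  0.0806] yaw -54.7 q6 0.79 open 0.622
travel [-0.1008, -0.153, 0.0007] dr [-0.0016, -0.0016, -0.0004] rows 4.4
```

Call:
{"name": "step_arm", "arguments": {"travel": [[-0.008,-0.012,0],[-0.022,-0.034,0],[-0.04,-0.061,0],[-0.058,-0.088,0],[-0.074,-0.112,0]], "dr": [[0,0,0],[0,0,0],[0,0,0],[0,0,0],[0,0,0]], "fingers": [0,0,0,0,0]}}

```text
time: 24.68
tool_pos: [0.5482, 0.0556, 0.0791]
ee_rot: [-2.79, 1.444, -0.0]
contact_force: [0.4, -0.1, -2.1]
opening: 0.62
```

Call:
{"name": "step_arm", "arguments": {"travel": [[-0.014,-0.021,0],[-0.023,-0.035,0],[-0.027,-0.041,0],[-0.027,-0.041,0],[-0.027,-0.041,0]], "dr": [[0,0,0],[0,0,0],[0,0,0],[0,0,0],[0,0,0]], "fingers": [0,0,0,0,0]}}

```text
time: 25.1
tool_pos: [0.565, 0.0994, 0.0787]
ee_rot: [2.79, -1.443, -0.001]
contact_force: [-0.5, -0.2, -2.3]
opening: 0.623
```

Call:
{"name": "step_arm", "arguments": {"travel": [[0,0,0.005],[0,0,0.012],[0,0,0.02],[0,0,0.025],[0,0,0.025]], "dr": [[0,0,0],[0,0,0],[0,0,0],[0,0,0],[0,0,0]], "fingers": [0,0,0,0,0]}}

```text
time: 25.52
tool_pos: [0.5644, 0.0991, 0.0521]
ee_rot: [2.788, -1.444, -0.004]
contact_force: [0.1, 0.4, -2.8]
opening: 0.618
```

```bash
python3 plan.py .5665 .0995 .037 -54.7;python3 - <<'E'
from h import *
c=cam("side"); crop(c,170,100,150,120,4,"s14.png")
E
```

```text
t 25.52 pos [0.5644 0.0991 0.0521] yaw -54.8 q6 1.11 open 0.618
travel [0.0009, -0.002, 0.0151] dr [0.0027, 0.0013, -0.0011] rows 0.4
```

View pics/s14.png

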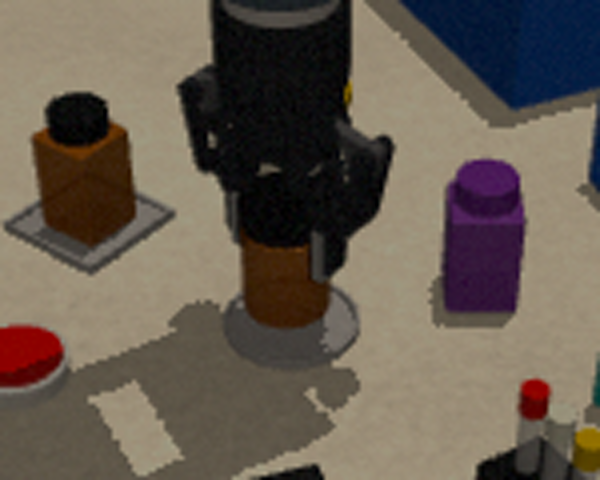

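Call:
{"name": "step_arm", "arguments": {"travel": [[0.001,-0.001,0.005],[0.001,-0.002,0.01],[0.001,-0.002,0.014],[0.001,-0.002,0.015],[0.001,-0.002,0.016]], "dr": [[0,0,0],[0,0,0],[0,0,0],[0,0,0],[0,0,0]], "fingers": [0,0,0,0,0]}}

```text
time: 25.98
tool_pos: [0.5676, 0.1002, 0.0375]
ee_rot: [2.79, -1.443, -0.001]
contact_force: [-0.4, 0.0, -2.1]
opening: 0.621
```

Call:
{"name": "step_arm", "arguments": {"travel": [[0,0,0.001],[0,0,0.002],[0,0,0.003],[0,0,0.003],[0,0,0.003]], "dr": [[0,0,0],[0,0,0],[0,0,0],[0,0,0],[0,0,0]], "fingers": [0,0,0,0,0]}}

```text
time: 26.4
tool_pos: [0.5678, 0.1002, 0.0349]
ee_rot: [-2.79, 1.444, -0.0]
contact_force: [-0.4, -0.3, -1.9]
opening: 0.622
```

Call:
{"name": "step_arm", "arguments": {"travel": [[0,0,0.001],[0,0,0.0015],[0,0,0.0015],[0,0,0.0015],[0,0,0.0015]], "dr": [[0,0,0],[0,0,0],[0,0,0],[0,0,0],[0,0,0]], "fingers": [0,0,0,0,0]}}

```text
time: 26.82
tool_pos: [0.568, 0.1002, 0.0346]
ee_rot: [-2.79, 1.444, -0.001]
contact_force: [-2.7, -0.4, 9.9]
opening: 0.622
```

Call:
{"name": "step_arm", "arguments": {"travel": [[0,0,-0.001],[0,0,-0.001],[0,0,-0.001],[0,0,-0.001],[0,0,-0.001]], "dr": [[0,0,0],[0,0,0],[0,0,0],[0,0,0],[0,0,0]], "fingers": [0.65,0.72,0.85,1,1]}}

```text
time: 27.23
tool_pos: [0.5678, 0.1002, 0.0342]
ee_rot: [2.79, -1.444, -0.0]
contact_force: [-0.8, -0.8, -0.4]
opening: 0.997
```

Call:
{"name": "step_arm", "arguments": {"travel": [[0,0,-0.008],[0,0,-0.04],[0,0,-0.08],[0,0,-0.12],[0,0,-0.16]], "dr": [[0,0,0],[0,0,0],[0,0,0],[0,0,0],[0,0,0]], "fingers": [1,1,1,1,1]}}

```text
time: 27.65
tool_pos: [0.5673, 0.1001, 0.1963]
ee_rot: [2.79, -1.444, -0.001]
contact_force: [1.6, 0.8, -0.8]
opening: 1.0
```

```bash
python3 plan.py .45 -.22 .2 -54.7
```

```text
t 27.65 pos [0.5673 0.1001 0.1963] yaw -54.7 q6 1.11 open 1.0
travel [0.1935, 0.2806, -0.0036] dr [0.0006, 0.0003, -0.0003] rows 8.2
```

Moving the arm aside for the final check.

Call:
{"name": "step_arm", "arguments": {"travel": [[0.023,0.033,0],[0.046,0.066,0],[0.069,0.099,0],[0.092,0.132,0],[0.11,0.16,0]], "dr": [[0,0,0],[0,0,0],[0,0,0],[0,0,0],[0,0,0]], "fingers": [1,1,1,1,1]}}

```text
time: 28.07
tool_pos: [0.4997, -0.084, 0.1951]
ee_rot: [2.79, -1.444, 0.001]
contact_force: [0.2, 0.4, -0.8]
opening: 1.002
```

Call:
{"name": "step_arm", "arguments": {"travel": [[0.023,0.033,0],[0.046,0.066,0],[0.069,0.099,0],[0.08,0.12,0],[0.08,0.12,0]], "dr": [[0,0,0],[0,0,0],[0,0,0],[0,0,0],[0,0,0]], "fingers": [1,1,1,1,1]}}

```text
time: 28.48
tool_pos: [0.4473, -0.2201, 0.1949]
ee_rot: [2.787, -1.449, 0.001]
contact_force: [-0.1, -0.1, 0.5]
opening: 1.004
```

```bash
cat > fin.py <<'E'
from h import *
import sys
c=cam("top"); cv2.imwrite("pics/t20.png",c["img"]); P=cloud(c); V=cv2.GaussianBlur(c["img"],(3,3),0).max(2)
def blob(n,t,zmin,zpl):
    u,v=proj(c,[*t,zpl])[0].astype(int); m=np.zeros(V.shape,np.uint8); s=np.s_[v-30:v+30,u-30:u+30]
    m[s]=((P[s][...,2]>zmin)&(P[s][...,2]<zpl+.02)&(V[s]<70))*255
    k=max(cv2.findContours(m,0,1)[0],key=cv2.contourArea)
    w=(ray(c,k[:,0],zpl)[:,:2]*1000).astype(np.float32); r=cv2.minAreaRect(w); cc=cv2.minEnclosingCircle(w)
    print(n,"rect",np.round(r[0],1),np.round(r[1],1),round(r[2],1),"circ",np.round(cc[0],1),round(cc[1],1),"ztop",np.nanmedian(P[m>0][:,2]).round(4))
blob("round",(.567,.0995),.072,.083); blob("cap",(.467,.243),.083,.093); blob("oblong",(.611,-.306),.066,.077)
for n,b,z in [("cup",(100,140,140,175),.05),("petri",(188,258,224,292),.009)]:
    s=np.s_[b[1]:b[3],b[0]:b[2]]; q=P[s][P[s][...,2]>z]; print(n,q.mean(0).round(3))
s=cam("side"); cv2.imwrite("pics/s20.png",s["img"])
E
python3 fin.py
```

```text
round rect [566.1  98.9] [51.3 49. ] 26.5 circ [565.7  98.4] 26.4 ztop 0.0819
cap rect [467.6 241.5] [39.1 37. ] 45.8 circ [467.8 241.6] 20.5 ztop 0.0917
oblong rect [ 610.2 -301.7] [61.3 41.2] 13.2 circ [ 609.9 -302.5] 34.3 ztop 0.0759
cup [0.633 0.274 0.059]
petri [0.398 0.104 0.016]
```

View pics/t20.png

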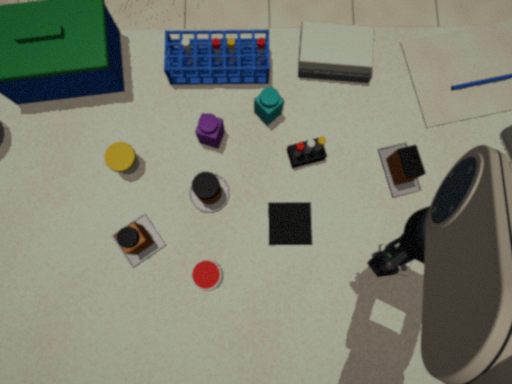

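View pics/s20.png

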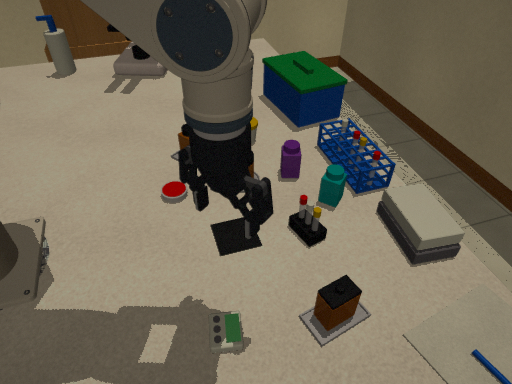

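All three jars are within about 5 mm of their tray centres, the lid-top heights match jars standing on the tray floors, and nothing is touching the gripper. Handing in.

```bash
python3 -c "
from rig import *
print(finish_job())"
```

```text
the job is handed in; nothing more can be done
None
```

I moved the round jar to the mat, then the oblong jar to the oblong tray, the square jar to the square tray and finally the round jar to the round tray. I handed the job in at about 28.6 s; `finish_job()` gives no verdict.

| Jar | Offset from tray centre | Lid-top height measured (expected) |
|---|---|---|
| Round | about 1 mm | 82 mm (83 mm) |
| Square | about 2 mm | 92 mm (93 mm) |
| Oblong | about 4 mm | 76 mm (77 mm) |

- **Oblong jar angle:** its long side is about 0.5° from the tray's long side.
- **How they were set down:** I lowered each jar until it made light contact (4 to 11 N), then opened the fingers.
- **Bystanders:** the cup and petri dish measured in the same place as at the start. I checked the tube block only by eye, and it looks unmoved.
- **Gripper:** it was open and clear of everything at hand-in.
- **Disagreements:** the top and wrist cameras differed by up to about 3 mm, and so did the oblong jar's final reading and where I released it. Both are well inside the 12 mm limit.
- **Not checked:** I didn't measure jar tilt. In the last top view all three look upright; in the last side view the arm hid the round and square jars.

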